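Load a tube-cutting jig and hold its length stop at the mark

TASK

At the jeweller's bench, lay the upright brass tube on its side in the two V saddles of the tube-cutting jig and let go of it. Then squeeze the lock button on the side of the telescoping length stop to release it, pull the stop out until its pointer lines up with the clip set on the scale, and finish while still holding it there against its return spring; leave the bur stand, the bur box and the jar where they are.

Things in the scene. Friction and masses are not known exactly. Their poses are not given: they have to be found in the camera images.
- jig: Tube-cutting jig, fixed to the bench: aluminium housing 220 x 56 mm, 26 mm high, on a dark base plate 390 x 104 x 6 mm. Origin on the bench, z up, x along the jig, the way the stop pulls out; the housing's outer end is at x = 50 mm. Saw guide, 44 mm high, at x = 8 to 19 mm. Scale strip with black ticks every 10 mm on the base plate, on its -y side.
- cradle_mid (a point): Where the tube's middle belongs, axes as jig: jig x -90 mm, y 0, 64 mm above the bench (axis height of the seated tube). Two steel 90 degree V saddles, open upwards, each 12 mm thick, stand 35 mm to either side along x: 31 mm wide inside at the top, 40 mm outside, tips 64 mm above the bench. The 58 mm between them is free above the housing for fingers.
- tube: Loose brass tube, 22 mm outer diameter, 120 mm long, about 0.13 kg, standing upright on the bench at the start. Origin at the centre of its lower end, z along its axis. Either end may point either way in the saddles.
- tube_mid (a point): Centre of the tube, 60 mm from either end, on its axis; z along the tube.
- stop_arm: Length stop: a bar sliding out of the housing along jig +x (travel 110 mm) with an upright dark steel head 30 (x) x 36 mm (y), 9 to 81 mm above the bench. Origin on the bench under the head's centre, axes as jig; fully in at jig x = 75 mm, latched there at the start. A spring draws it in with about 4 N (in) to 7 N (out): no latch keeps it out, it must be held.
- grip_mid (a point): Centre of the head at the height of the lock button, 62 mm above the bench. Head and button are gripped here together, fingers closing along jig y: 44 mm wide with the button out, 38 mm with it pressed in (the middle of the pressed width then lies 1 mm towards jig -y from this point).
- pointer_tip (a point): Tip of the small steel pointer low on the -y side of the head, at the head's mid x, 30 mm to -y of its centre, 10 mm above the bench.
- lock_button (a joint): Press of the lock button, m: 0 out, 0.006 fully in. Black block 20 mm (x) by 24 mm (z), 8 mm proud of the head's -y face, pushed in towards jig +y; 4 N to start, 9 N fully in. The stop is free from about 0.0045; once it has moved out a few mm the button stays in until it is home again.
- button_face (a point): Centre of the outer face of the lock button, 62 mm above the bench.
- mark_clip: Small steel clip, 4 mm (x) by 16 mm (y) and 10 mm high, fixed on the outer edge of the scale strip, its thin nose towards the pointer: the mark for this job. Origin under its centre; its axes are parallel to the jig's. The pointer is at the mark when pointer_tip and the clip have the same jig x. It stands 45 to 95 mm of travel out from the pointer's home.
- bur_stand: Bystander: round two-tier grey stand full of burs and wheels, 124 mm across, 84 mm high. Origin at the centre of its underside.
- bur_box: Bystander: open wooden box of burs, 108 x 140 mm, 85 mm high at its raised lid. Origin at the underside, centred on the box.
- polish_jar: Bystander: small jar, 56 mm across and 55 mm high. Origin at the centre of its underside.
Things that resemble listed ones, but are neither listed nor needed, are in the scene too. Of the things that look like the tube, take the one that is farthest from the robot's base at the start.

How it is judged (in metres and radians):
On the way, in this order (a step that is already met when the one before it is completed fails the run):
1. the tube lies in both saddles, let go and at rest (x of tube_mid in the frame of cradle_mid between -0.02 and 0.02 m and y of tube_mid in the frame of cradle_mid between -0.004 and 0.004 m and z of tube_mid in the frame of cradle_mid between -0.004 and 0.004 m and angle between the z axis of tube and the x axis of jig, either way round below 0.08 rad and linear speed of tube below 0.02 m/s and contact force between the fingers and tube below 0.05 N), for 0.2 s.
2. the lock button is pressed in with the fingers (value of joint lock_button above 0.004 m and contact force between the fingers and stop_arm above 1 N), for 0.1 s.
At the end, for the whole second after the job is handed in: The fingers still hold the stop (over 1 N), at rest, pointer within 4 mm of the clip along the scale; the tube lies still, untouched, in both saddles: along the jig within 0.08 rad, seated within 4 mm in height and sideways, its middle within 20 mm of the middle between the saddles (x of pointer_tip in the frame of mark_clip between -0.004 and 0.004 m and linear speed of stop_arm below 0.01 m/s and contact force between the fingers and stop_arm above 1 N and x of tube_mid in the frame of cradle_mid between -0.02 and 0.02 m and y of tube_mid in the frame of cradle_mid between -0.004 and 0.004 m and z of tube_mid in the frame of cradle_mid between -0.004 and 0.004 m and angle between the z axis of tube and the x axis of jig, either way round below 0.08 rad and linear speed of tube below 0.02 m/s and contact force between the arm and tube below 0.05 N); the arm keeps its last pose, push and grip.
It fails at once if the bur stand is moved more than 30 mm (distance of bur_stand from where it was at the start of the episode above 0.03 m).
It fails at once if the bur box is moved more than 30 mm (distance of bur_box from where it was at the start of the episode above 0.03 m).
It fails at once if the jar is moved more than 30 mm (distance of polish_jar from where it was at the start of the episode above 0.03 m).
It also fails if it takes over 58 s, if anything falls off the work surface, if the arm or the gripper's body presses on something with over 40 N, if the wrist force passes 120 N, or if a joint passes its speed limit or range.

ROBOT

A 7-joint arm with a two-finger parallel gripper is mounted at the origin on the work surface. World frame = base frame: x ahead of the robot, y to its left, z up, the work surface at z = 0. Lengths are in mm, angles in rad, forces in N, time in s.
With the tool pointing down it reaches from about 400 to 900 mm from the base axis. Payload 5.6 kg.
Tool frame: the origin (TCP) lies midway between the tips of the shut fingers; the grasp point (between the pads) lies 19 mm behind it (arm.hold_point_z is the distance from the TCP to the grasp point, in mm); z points along the fingers, y is the line along which they close (so a half turn about z gives the same grasp; the last joint's range is limited). The gripper opens to 92 mm and grips with 3 to 60 N. Pads are 20 mm wide; open, the fingers measure 128 mm over their backs; the gripper's body (75 mm by 189 mm) begins 69 mm behind the grasp point.
Start: joints at [-1.21, 0.468, -0.012, 1.603, 0.006, 1.071, -0.056], TCP at [255.436, 597.714, 214.592] pointing down, gripper open.
Joint ranges: [-2.53, 2.53], [-0.31, 2.02], [-1.57, 1.55], [0.28, 2.44], [-1.29, 4.43], [0.15, 1.84], [-2.92, 2.92]. Speed limits (rad/s): [2.57, 2.57, 3.14, 3.14, 3.14, 3.14, 3.14].

INTERFACE

Orientations are given as [roll, pitch, yaw] about the fixed x, y, z axes, in that order (R = Rz(yaw) Ry(pitch) Rx(roll)).
In Python, from cell import arm gives the robot as it stands.
- The arm moves only by the tool move_arm, never from a script. Its argument "commands" is a list of rows, each an object with "rot": the turn, a rotation vector about the tool's x, y, z in rad, a list of three; "linear": the shift along the tool's x, y, z in m, a list of three; "fingers": the finger opening in m, from 0 to 0.0919. In form: [{"rot": [wx, wy, wz], "linear": [x, y, z], "fingers": fingers}, ...]. A call has 1 to 10 rows; each row shifts and turns the commanded pose from where the row before left it, along the tool's axes as they then stand; what a row does not reach is not made up. A row lasts 1/10 s, in which the tool goes at most 50 mm and 8.59 degrees, less where a joint would pass 70% of its speed; a pose out of reach is approached as far as the arm can. A call is refused whole if a number of a shift passes 0.05 or a number of a turn 0.15, either way. A call with a gripper value outside its range is refused whole. The fingers move at their own pace and stop on an object; "newtons" is the grip in N (left out, the last holds). Time passes only in rows, so rows that do not move let the fingers close. It gives the time, the measured TCP pose, the force, the opening and the grip force at its end, in the units of the state.
- arm.get_state(): the state, without advancing time (a new reading comes with each control period).
- arm.camera(name): name is "side" or "top"; returns a dict with "pixels" (420x560x3 uint8, red, green, blue), "vfov" (degrees; the focal length in pixels is half the picture's height over the tangent of half this angle, whatever the lens; pixels are square), "cx", "cy" (the principal point, pixels), "xyz" and "orientation" of the camera in the world. Camera axes: x right, y down, z forward; pixel columns grow to the right and rows downward; lengths in mm; the calibration is good to about 2 mm. A picture is of the moment at which its call begins. There is no depth.
- arm.sign_off(): hands the job in; it is judged then, once.
The state is a dict: "time": time; "joint_pos": joint angles; "joint_vel": joint speeds; "tau": joint torques, N m; "tool_pos": TCP position; "tool_rot": TCP orientation; "ft_force": force on the tool from outside, world axes, zero at the start; "moment": the same for the moment, N m; "gripper_width": finger opening in mm; "grip_force": force on a finger pad.
Only numpy, scipy, OpenCV 4.12 (cv2) and the standard library are available. Lean on these libraries where they do the work, as an engineer would, in place of code of your own. Each camera call takes 0.05 s, during which the arm holds its last target. There are 200 camera calls.

## Working session

There is one attempt and no reset: what is moved stays moved. The work goes in short steps, Python scripts to look and compute and a tool call to move; the robot and the scene stay as the last step left them, time stands still between calls to the robot, and variables do not carry over. Pictures are saved under pics/ and viewed, at most 10 in all, crops included, and the job is handed in when it is done.

Besides the shell and the picture viewer there is one more tool, called after "Emit:" in YAML: its name, and indented under it one key for each argument. move_arm: Moves the arm, as the interface text tells. Its arguments: {"type":"object","properties":{"commands":{"type":"array","items":{"type":"object","properties":{"rot":{"type":"array","items":{"type":"number"}},"linear":{"type":"array","items":{"type":"number"}},"fingers":{"type":"number"}}}},"newtons":{"type":"number"}},"required":["commands"]}

```bash
mkdir -p pics; cat > h.py <<'E'
import numpy as np, cv2
from scipy.spatial.transform import Rotation as R
from cell import arm
def cam(n):
    c=arm.camera(n); p=np.array(c["pixels"],np.uint8)
    return c,p
def save(p,n,s=1): cv2.imwrite("pics/"+n,cv2.resize(p[...,::-1],None,fx=s,fy=s,interpolation=cv2.INTER_CUBIC))
def rot(c):
    o=np.array(c["orientation"],float)
    return o if o.shape==(3,3) else R.from_euler("xyz",o).as_matrix()
def ray(c,u,v):
    f=210/np.tan(np.radians(c["vfov"])/2)
    return rot(c)@np.array([(u-c["cx"])/f,(v-c["cy"])/f,1])
def onz(c,u,v,z):
    d=ray(c,u,v); o=np.array(c["xyz"],float); return o+d*(z-o[2])/d[2]
def proj(c,P):
    f=210/np.tan(np.radians(c["vfov"])/2)
    q=rot(c).T@(np.array(P,float)-c["xyz"]); return c["cx"]+f*q[0]/q[2],c["cy"]+f*q[1]/q[2]
E
python3 - <<'E'
from h import *
for n in("top","side"):
    c,p=cam(n); save(p,n+"0.png",1.4)
    print({k:v for k,v in c.items() if k!="pixels"})
print(arm.get_state(),arm.hold_point_z)
E
```

```text
{'vfov': 50.22176862507892, 'cx': 273.6625373233735, 'cy': 213.64659410861108, 'xyz': array([ 424.4477255 ,  -68.24070653, 1336.4902761 ]), 'orientation': array([-3.07601054,  0.01209448, -1.56678459])}
{'vfov': 43.13313774355662, 'cx': 278.16957096622343, 'cy': 213.5898455164215, 'xyz': array([ 491.28230888, -796.96326087,  954.64030122]), 'orientation': array([-2.44282559, -0.01781459, -0.0095268 ])}
{'time': 0.1, 'joint_pos': array([-1.21000123,  0.46833597, -0.01159603,  1.60352769,  0.00601695,
        1.07140576, -0.05629542]), 'joint_vel': array([ 1.20238300e-03, -1.74443200e-03,  2.37463104e-04, -4.86024475e-03,
        1.26365931e-03, -1.39693933e-04,  7.44198409e-05]), 'tau': array([ 8.92244752e-04, -5.21647882e+01, -1.25413248e-02, -2.44365799e+01,
       -5.67878794e-02,  1.40767288e-02,  4.97000440e-05]), 'tool_pos': array([255.25427935, 597.20583126, 213.70679019]), 'tool_rot': array([-3.13995549e+00,  1.35336237e-04,  2.73773984e+00]), 'ft_force': array([-0.28428364,  0.26105979,  0.08347727]), 'moment': array([ 0.02675107,  0.04116833, -0.03632809]), 'grip_force': 0.0, 'gripper_width': 91.87816918091275} 18.700000000000003
```

View pics/top0.png

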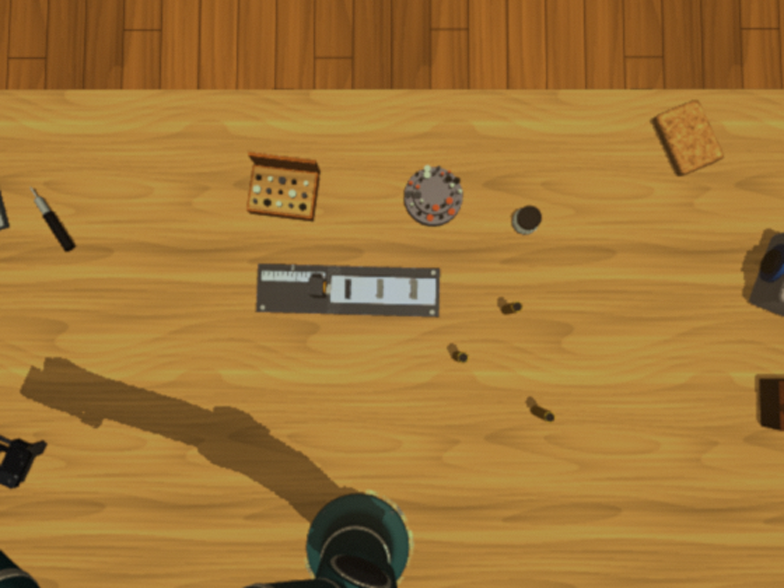

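View pics/side0.png

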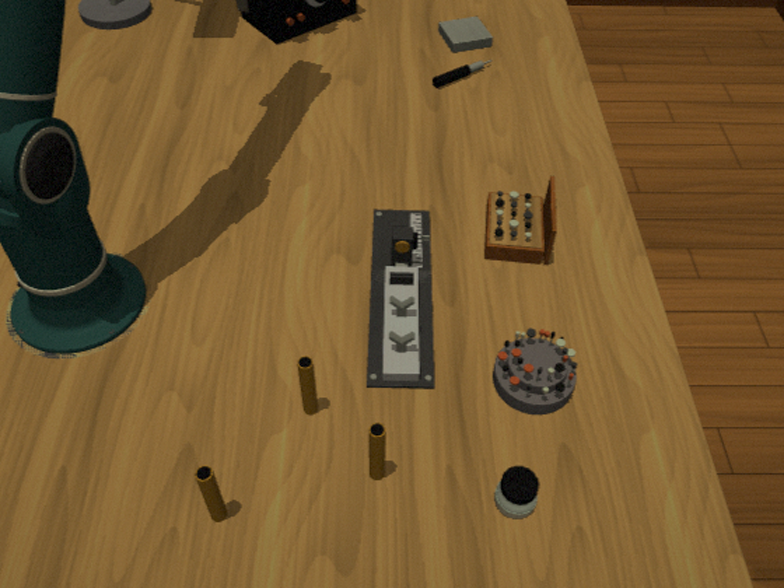

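The top view shows three upright brass tubes at view pixels A (515,307), B (458,355) and C (543,412). The jig runs from (257,265) to (440,316), with its scale on the far side. The bur box is at (284,188), the stand at (433,196) and the jar at (527,220). In the side view the tube feet are at A (377,475), B (310,410) and C (217,518), and the head is at (404,245).

```bash
python3 - <<'E'
from h import *
ct,pt=cam("top"); cs,ps=cam("side")
s=1/1.4
for n,foot,top in(("A",(377,475),(377,430)),("B",(310,410),(305,362)),("C",(217,518),(205,473))):
    a=onz(cs,foot[0]*s,foot[1]*s,0); b=onz(cs,top[0]*s,top[1]*s,120)
    print(n,a.round()[:2],b.round()[:2],"dist",np.hypot(*b[:2]).round(), [tuple(np.round(proj(c,[*b[:2],z]),1)) for c in(ct,cs) for z in(0,120)])
# jig base plate: dark mask in top & side
for nm,c,p,(x0,y0,x1,y1) in(("top",ct,pt,(175,180,325,235)),("side",cs,ps,(255,143,318,282))):
    hsv=cv2.cvtColor(p,cv2.COLOR_RGB2HSV); m=np.zeros(p.shape[:2],np.uint8)
    sub=hsv[y0:y1,x0:x1]; m[y0:y1,x0:x1]=((sub[...,1]<70)).astype(np.uint8)*255
    m=cv2.morphologyEx(m,cv2.MORPH_CLOSE,np.ones((3,3)))
    cn=max(cv2.findContours(m,0,2)[0],key=cv2.contourArea)
    if nm=="top":
        r=cv2.minAreaRect(cn); bx=cv2.boxPoints(r)
    else:
        bx=cv2.approxPolyDP(cv2.convexHull(cn),4,True)[:,0]
    W=np.array([onz(c,u,v,6) for u,v in bx]); print(nm,bx.round(1).tolist(),W[:,:2].round(1).tolist(),"mean",W.mean(0).round(1))
    print([np.linalg.norm(W[i]-W[i-1]).round(1) for i in range(len(W))])
a=cv2.resize(pt[180:235,175:390],None,fx=3.7,fy=3.7,interpolation=cv2.INTER_CUBIC)
b=cv2.resize(ps[140:350,205:325],None,fx=1.85,fy=1.85,interpolation=cv2.INTER_CUBIC)
o=np.zeros((600,800,3),np.uint8); o[:a.shape[0],:a.shape[1]]=a[:,:800]; o[205:205+b.shape[0],:b.shape[1]]=b[:395]
b=cv2.resize(ps[140:205,255:320],None,fx=6,fy=6,interpolation=cv2.INTER_CUBIC); o[205:595,300:690]=b
save(o,"crop1.png")
E
```

```text
A [ 495. -316.] [ 495. -314.] dist 586.0 [(np.float64(361.7), np.float64(219.7)), (np.float64(369.9), np.float64(217.4)), (np.float64(269.0), np.float64(338.3)), (np.float64(269.3), np.float64(307.1))]
B [ 396. -211.] [ 396. -209.] dist 448.0 [(np.float64(326.4), np.float64(252.7)), (np.float64(331.1), np.float64(253.7)), (np.float64(221.8), np.float64(291.9)), (np.float64(217.9), np.float64(258.6))]
C [ 281. -379.] [ 285. -374.] dist 470.0 [(np.float64(382.7), np.float64(290.8)), (np.float64(393.0), np.float64(295.6)), (np.float64(157.4), np.float64(367.5)), (np.float64(146.4), np.float64(337.9))]
top [[183.6999969482422, 221.3000030517578], [184.6999969482422, 188.3000030517578], [312.79998779296875, 192.10000610351562], [311.79998779296875, 225.1999969482422]] [[487.9, 216.3], [587.1, 215.0], [576.5, -168.3], [477.8, -165.2]] mean [532.3  24.5   6. ]
[np.float64(381.6), np.float64(99.1), np.float64(383.5), np.float64(98.7)]
side [[305, 151], [309, 276], [264, 276], [267, 150]] [[587.4, 212.3], [579.7, -172.9], [484.1, -173.1], [488.9, 215.1]] mean [535.   20.3   6. ]
[np.float64(98.5), np.float64(385.2), np.float64(95.6), np.float64(388.2)]
```

View pics/crop1.png

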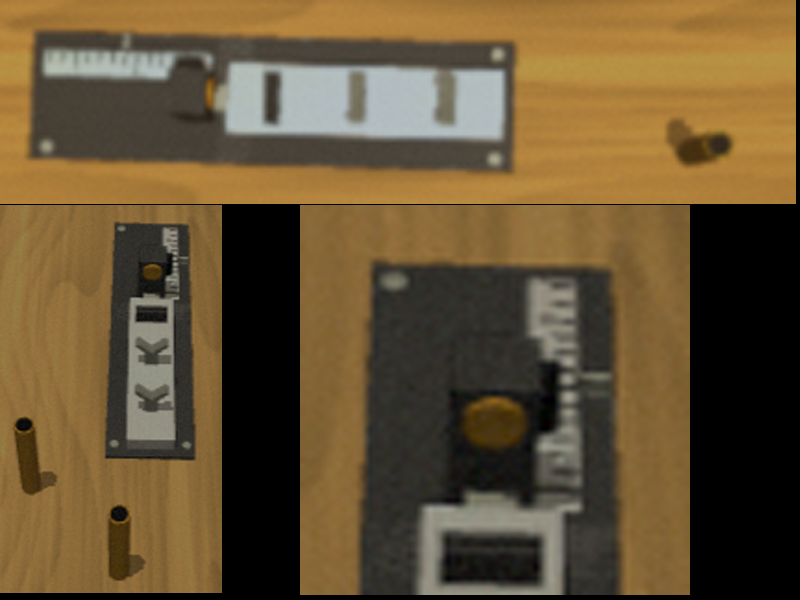

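Tube A, at crop pixel (700,145) and about (495,-315) mm, is 586 mm from the base. B is 448 mm and C is 470 mm, so I take A. In the top crop the saddles are at (357,97) and (445,97) and the clip nose is at (126,40). In the side crop the clip is at (597,377). Next I measure the housing outline at its known height.

```bash
python3 - <<'E'
from h import *
ct,pt=cam("top"); cs,ps=cam("side")
for nm,c,p,(x0,y0,x1,y1) in(("top",ct,pt,(232,190,314,222)),("side",cs,ps,(260,188,312,275))):
    g=cv2.cvtColor(p,cv2.COLOR_RGB2GRAY); sub=cv2.resize(g[y0:y1,x0:x1],None,fx=4,fy=4,interpolation=cv2.INTER_CUBIC)
    m=cv2.morphologyEx((sub>130).astype(np.uint8)*255,cv2.MORPH_OPEN,np.ones((17,17)))
    cn=max(cv2.findContours(m,0,2)[0],key=cv2.contourArea); h=cv2.convexHull(cn)
    bx=cv2.boxPoints(cv2.minAreaRect(h)) if nm=="top" else cv2.approxPolyDP(h,10,True)[:,0]
    bx=(bx+.5)/4-.5+[x0,y0]
    W=np.array([onz(c,u,v,26) for u,v in bx]); print(nm,bx.round(1).tolist(),W[:,:2].round(1).tolist(),"mean",W.mean(0).round(1),[np.linalg.norm(W[i]-W[i-1]).round(1) for i in range(len(W))])
f=lambda u,v:(175+(u+.5)/3.7-.5,180+(v+.5)/3.7-.5)
for n,u,v,z in(("sadA",357,97,60),("sadB",445,97,60),("saw",272,97,44),("clip",126,40,10),("headbutton?",190,88,81)): print(n,onz(ct,*f(u,v),z).round(1))
print("clip side",onz(cs,304.5,168.7,10).round(1))
# tube A from both views: centroid of black bore (top end, z=120), 
for nm,c,p,(x0,y0,x1,y1) in(("top",ct,pt,(364,210,378,226)),("side",cs,ps,(260,298,280,318))):
    g=p[y0:y1,x0:x1].max(2); m=(g<45); v,u=np.nonzero(m); print(nm,m.sum(),u.mean()+x0,v.mean()+y0,onz(c,u.mean()+x0,v.mean()+y0,119).round(1))
E
```

```text
top [[271.9, 197.6], [294.1, 197.6], [294.1, 216.6], [271.9, 216.6]] [[557.6, -46.6], [557.8, -111.9], [501.9, -112.0], [501.7, -46.8]] mean [529.8 -79.3  26. ] [np.float64(55.9), np.float64(65.3), np.float64(55.9), np.float64(65.2)]
side [[273.9, 242.6], [297.6, 250.9], [298.4, 266.1], [274.1, 265.9]] [[505.1, -99.6], [556.3, -121.7], [556.5, -161.3], [505.4, -160.8]] mean [ 530.8 -135.9   26. ] [np.float64(61.2), np.float64(55.7), np.float64(39.7), np.float64(51.2)]
sadA [530.5 -45.1  60. ]
sadB [ 530.7 -113.1   60. ]
saw [531.7  21.7  44. ]
clip [580.2 142.2  10. ]
headbutton? [535.3  81.7  81. ]
clip side [583.  143.8  10. ]
top 0 nan nan [nan nan nan]
side 58 268.86206896551727 306.5 [ 494.1 -312.3  119. ]<stdin>:15: RuntimeWarning: Mean of empty slice.
  ret = ret.dtype.type(ret / rcount)
```

```bash
cat >> h.py <<'E'
def pose(p,head,e):  # head deg of tool x when down; e: z elevation below horizontal (90=down)
    h=np.radians(head); t=np.radians(e); H=np.array([np.cos(h),np.sin(h),0]); U=np.array([0,0,1.])
    z=H*np.cos(t)-U*np.sin(t); y=np.array([np.sin(h),-np.cos(h),0]); x=np.cross(y,z)
    M=np.c_[x,y,z]; return np.array(p,float)+18.7*z, M   # p = grasp point
def rows(src,dst,n):
    p0,M0=src; p1,M1=dst
    w=R.from_matrix(M0.T@M1).as_rotvec()/n; r=R.from_rotvec(w).as_matrix()
    S=sum(np.linalg.matrix_power(r,k) for k in range(n))
    l=np.linalg.solve(S,M0.T@(p1-p0))/1000
    print(n,"rot",w.round(4).tolist(),"lin",l.round(4).tolist())
def cur():
    s=arm.get_state(); return np.array(s["tool_pos"]),R.from_euler("xyz",s["tool_rot"]).as_matrix()
def st():
    s=arm.get_state(); p,M=cur(); print("t",s["time"],"tcp",p.round(1),"grasp",(p-18.7*M[:,2]).round(1),"x",M[:,0].round(3),"y",M[:,1].round(3),"z",M[:,2].round(3),"q",np.round(s["joint_pos"],2),"F",np.round(s["ft_force"],1),"w",round(s["gripper_width"],1),"g",round(s["grip_force"],1))
E
python3 - <<'E'
from h import *
print([a for a in dir(arm) if a[0]!="_"]); st()
w1=pose((560,120,300),100,90); w2=pose((495,-200,300),65,90)
rows(cur(),w1,15)
rows(w1,w2,10)
E
```

```text
['Unreachable', 'camera', 'get_state', 'hold_point_z', 'sign_off']
t 0.3 tcp [255.3 597.5 214.2] grasp [255.4 597.6 232.9] x [-0.92   0.393 -0.   ] y [ 0.393  0.92  -0.001] z [-0.    -0.001 -1.   ] q [-1.21  0.47 -0.01  1.6   0.01  1.07 -0.06] F [ 0.1 -0.6  0. ] w 91.7 g 0.0
15 rot [-0.0, 0.0, 0.0662] lin [-0.039, -0.0053, -0.0045]
10 rot [-0.0, 0.0, 0.0611] lin [-0.033, -0.0033, -0.0]
```

Emit:
move_arm:
  commands:
    - {"rot": [0,0,0.066],"linear": [-0.039,-0.0053,-0.0045],"fingers": 0.0919}
    - {"rot": [0,0,0.066],"linear": [-0.039,-0.0053,-0.0045],"fingers": 0.0919}
    - {"rot": [0,0,0.066],"linear": [-0.039,-0.0053,-0.0045],"fingers": 0.0919}
    - {"rot": [0,0,0.066],"linear": [-0.039,-0.0053,-0.0045],"fingers": 0.0919}
    - {"rot": [0,0,0.066],"linear": [-0.039,-0.0053,-0.0045],"fingers": 0.0919}
    - {"rot": [0,0,0.066],"linear": [-0.039,-0.0053,-0.0045],"fingers": 0.0919}
    - {"rot": [0,0,0.066],"linear": [-0.039,-0.0053,-0.0045],"fingers": 0.0919}
    - {"rot": [0,0,0.066],"linear": [-0.039,-0.0053,-0.0045],"fingers": 0.0919}
    - {"rot": [0,0,0.066],"linear": [-0.039,-0.0053,-0.0045],"fingers": 0.0919}
    - {"rot": [0,0,0.066],"linear": [-0.039,-0.0053,-0.0045],"fingers": 0.0919}

```text
time: 1.3
tool_pos: [515.4, 309.5, 259.8]
tool_rot: [3.141, 0.0, 2.075]
ft_force: [0.5, 0.3, -0.2]
gripper_width: 91.9
grip_force: 0.0
```

Emit:
move_arm:
  commands:
    - {"rot": [0,0,0.066],"linear": [-0.039,-0.0053,-0.0045],"fingers": 0.0919}
    - {"rot": [0,0,0.066],"linear": [-0.039,-0.0053,-0.0045],"fingers": 0.0919}
    - {"rot": [0,0,0.066],"linear": [-0.039,-0.0053,-0.0045],"fingers": 0.0919}
    - {"rot": [0,0,0.066],"linear": [-0.039,-0.0053,-0.0045],"fingers": 0.0919}
    - {"rot": [0,0,0.066],"linear": [-0.039,-0.0053,-0.0045],"fingers": 0.0919}
    - {"rot": [0,0,0.061],"linear": [-0.033,-0.0033,0],"fingers": 0.0919}
    - {"rot": [0,0,0.061],"linear": [-0.033,-0.0033,0],"fingers": 0.0919}
    - {"rot": [0,0,0.061],"linear": [-0.033,-0.0033,0],"fingers": 0.0919}
    - {"rot": [0,0,0.061],"linear": [-0.033,-0.0033,0],"fingers": 0.0919}
    - {"rot": [0,0,0.061],"linear": [-0.033,-0.0033,0],"fingers": 0.0919}

```text
time: 2.3
tool_pos: [553.6, -45.8, 282.2]
tool_rot: [3.141, -0.0, 1.44]
ft_force: [0.8, -0.5, 0.7]
gripper_width: 91.7
grip_force: 0.0
```

```bash
python3 - <<'E'
from h import *
st()
d=pose((0,0,0),60,45)[1][:,2]
pre=pose(np.array([494.5,-313.5,64])-130*d,60,45); print(pre[0])
rows(cur(),pre,9)
E
```

```text
t 2.3 tcp [553.6 -45.8 282.2] grasp [553.6 -45.8 300.9] x [0.13  0.991 0.   ] y [ 0.991 -0.13   0.   ] z [ 0.  0. -1.] q [-0.41  0.25  0.52  1.79 -0.14  1.14  0.02] F [ 0.8 -0.5  0.7] w 91.7 g 0.0
[ 455.14950763 -381.65705209  142.70098475]
9 rot [-0.0171, 0.0861, 0.0414] lin [-0.0431, -0.0001, 0.0012]
```

```bash
python3 - <<'E'
from h import *
d=pose((0,0,0),60,45)[1][:,2]
pre=pose(np.array([494.5,-313.5,64])-240*d,60,45); print(pre[0])
rows(cur(),pre,10)
E
```

```text
[ 416.25863466 -449.01802002  220.48273068]
10 rot [-0.0154, 0.0775, 0.0373] lin [-0.0434, -0.0013, -0.0093]
```

Emit:
move_arm:
  commands:
    - {"rot": [-0.0154,0.0775,0.0373],"linear": [-0.0434,-0.0013,-0.0093],"fingers": 0.0919}
    - {"rot": [-0.0154,0.0775,0.0373],"linear": [-0.0434,-0.0013,-0.0093],"fingers": 0.0919}
    - {"rot": [-0.0154,0.0775,0.0373],"linear": [-0.0434,-0.0013,-0.0093],"fingers": 0.0919}
    - {"rot": [-0.0154,0.0775,0.0373],"linear": [-0.0434,-0.0013,-0.0093],"fingers": 0.0919}
    - {"rot": [-0.0154,0.0775,0.0373],"linear": [-0.0434,-0.0013,-0.0093],"fingers": 0.0919}
    - {"rot": [-0.0154,0.0775,0.0373],"linear": [-0.0434,-0.0013,-0.0093],"fingers": 0.0919}
    - {"rot": [-0.0154,0.0775,0.0373],"linear": [-0.0434,-0.0013,-0.0093],"fingers": 0.0919}
    - {"rot": [-0.0154,0.0775,0.0373],"linear": [-0.0434,-0.0013,-0.0093],"fingers": 0.0919}
    - {"rot": [-0.0154,0.0775,0.0373],"linear": [-0.0434,-0.0013,-0.0093],"fingers": 0.0919}
    - {"rot": [-0.0154,0.0775,0.0373],"linear": [-0.0434,-0.0013,-0.0093],"fingers": 0.0919}

```text
time: 3.3
tool_pos: [416.5, -449.6, 220.2]
tool_rot: [3.14, -0.788, 1.049]
ft_force: [0.3, -0.3, -0.0]
gripper_width: 91.8
grip_force: 0.0
```

```bash
python3 - <<'E'
from h import *
d=pose((0,0,0),60,45)[1][:,2]
st()
rows(cur(),pose(np.array([494.5,-313.5,64])-100*d,60,45),5)
rows(cur(),pose(np.array([494.5,-313.5,64]),60,45),10)
E
```

```text
t 3.3 tcp [ 416.5 -449.6  220.2] grasp [ 409.9 -461.   233.3] x [0.351 0.612 0.709] y [ 0.866 -0.499  0.001] z [ 0.355  0.614 -0.705] q [ 0.7   0.73  0.61  1.52 -0.92  1.69  1.01] F [ 0.3 -0.3 -0. ] w 91.8 g 0.0
5 rot [0.0, -0.0005, 0.0003] lin [0.0001, -0.0001, 0.028]
10 rot [0.0, -0.0002, 0.0001] lin [0.0, -0.0001, 0.024]
```

Emit:
move_arm:
  commands:
    - {"linear": [0,0,0.028],"rot": [0,0,0],"fingers": 0.0919}
    - {"linear": [0,0,0.028],"rot": [0,0,0],"fingers": 0.0919}
    - {"linear": [0,0,0.028],"rot": [0,0,0],"fingers": 0.0919}
    - {"linear": [0,0,0.028],"rot": [0,0,0],"fingers": 0.0919}
    - {"linear": [0,0,0.028],"rot": [0,0,0],"fingers": 0.0919}

```text
time: 3.8
tool_pos: [466.6, -361.2, 120.5]
tool_rot: [-3.141, -0.785, 1.049]
ft_force: [0.3, -0.3, -0.2]
gripper_width: 91.4
grip_force: 0.0
```

```bash
python3 - <<'E'
from h import *
st()
cs,ps=cam("side"); ct,pt=cam("top")
p,M=cur()
print("axis proj: tcp side",proj(cs,p)," +100z",proj(cs,p+100*M[:,2]),"top",proj(ct,p),proj(ct,p+81*M[:,2]))
a=cv2.resize(ps[230:390,150:330],None,fx=2.2,fy=2.2); b=cv2.resize(pt[180:280,310:430],None,fx=3,fy=3)
o=np.zeros((360,760,3),np.uint8); o[:a.shape[0],:a.shape[1]]=a; o[:300,400:760]=b; save(o,"pick.png")
rows(cur(),pose(np.array([494.5,-313.5,64]),60,45),5)
E
```

```text
t 3.8 tcp [ 466.6 -361.2  120.5] grasp [ 460.  -372.7  133.7] x [0.353 0.613 0.707] y [ 0.867 -0.498 -0.   ] z [ 0.352  0.613 -0.707] q [ 0.59  0.78  0.55  1.71 -1.01  1.47  1.07] F [ 0.3 -0.3 -0.2] w 91.4 g 0.0
axis proj: tcp side (np.float64(253.29219895501268), np.float64(329.36188032351765))  +100z (np.float64(272.8315788627873), np.float64(317.60513982860624)) top (np.float64(386.0073270231824), np.float64(227.68904143709256)) (np.float64(363.4146650106866), np.float64(218.3960395550728))
5 rot [-0.0016, -0.0007, 0.0002] lin [-0.0005, 0.0004, 0.0189]
```

View pics/pick.png

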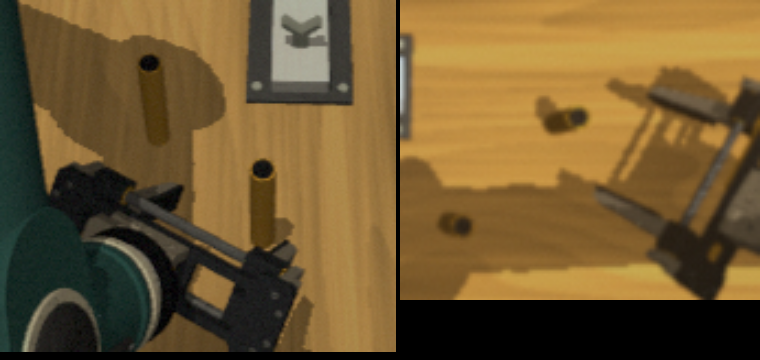

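The side crop shows tube A upright (bore at 262,168) ahead of and between the open fingers. The top crop shows its bore at (577,117), which puts the tube near (493,-314). I advance and close.

Emit:
move_arm:
  commands:
    - {"linear": [-0.0005,-0.0002,0.019],"rot": [0,0,0],"fingers": 0.0919}
    - {"linear": [-0.0005,-0.0002,0.019],"rot": [0,0,0],"fingers": 0.0919}
    - {"linear": [-0.0005,-0.0002,0.019],"rot": [0,0,0],"fingers": 0.0919}
    - {"linear": [-0.0005,-0.0002,0.019],"rot": [0,0,0],"fingers": 0.0919}
    - {"linear": [-0.0005,-0.0002,0.019],"rot": [0,0,0],"fingers": 0.03}
    - {"linear": [0,0,0],"rot": [0,0,0],"fingers": 0.03}
    - {"linear": [0,0,0],"rot": [0,0,0],"fingers": 0.03}
    - {"linear": [0,0,0],"rot": [0,0,0],"fingers": 0.03}
  newtons: 25

```text
time: 4.7
tool_pos: [497.8, -305.7, 52.9]
tool_rot: [3.141, -0.784, 1.049]
ft_force: [0.6, -0.8, -0.6]
gripper_width: 61.8
grip_force: 0.0
```

```bash
python3 - <<'E'
from h import *
st()
cs,ps=cam("side"); ct,pt=cam("top")
a=cv2.resize(ps[270:370,210:330],None,fx=3.2,fy=3.2); b=cv2.resize(pt[180:260,340:440],None,fx=3.8,fy=3.8)
o=np.zeros((330,780,3),np.uint8); o[:a.shape[0],:a.shape[1]]=a; o[:304,400:780]=b; save(o,"pick2.png")
E
```

```text
t 4.7 tcp [ 497.8 -305.7   52.9] grasp [ 491.2 -317.2   66.1] x [0.353 0.614 0.706] y [ 0.867 -0.499  0.001] z [ 0.353  0.612 -0.708] q [ 0.52  0.84  0.49  1.78 -1.11  1.34  1.12] F [ 0.6 -0.8 -0.6] w 61.8 g 0.0
```

View pics/pick2.png

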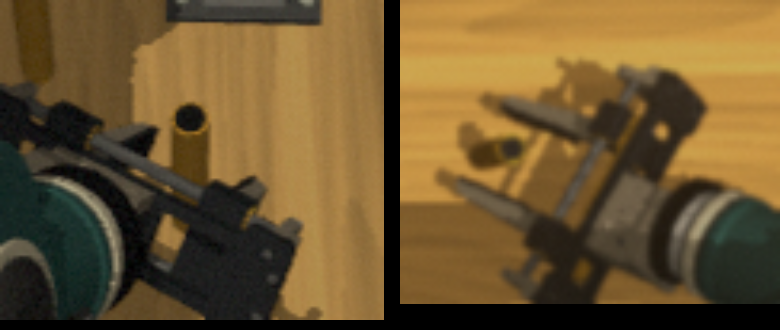

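The tube stands centred between the finger tips: (497,150) in the top crop, with the tips at (490,100) and (445,175). I close.

Emit:
move_arm:
  commands:
    - {"linear": [0,0,0.002],"rot": [0,0,0],"fingers": 0.01}
    - {"linear": [0,0,0],"rot": [0,0,0],"fingers": 0.01}
    - {"linear": [0,0,0],"rot": [0,0,0],"fingers": 0.01}
    - {"linear": [0,0,0],"rot": [0,0,0],"fingers": 0.01}
    - {"linear": [0,0,0],"rot": [0,0,0],"fingers": 0.01}
    - {"linear": [0,0,0],"rot": [0,0,0],"fingers": 0.01}
    - {"linear": [0,0,0],"rot": [0,0,0],"fingers": 0.01}
    - {"linear": [0,0,0],"rot": [0,0,0],"fingers": 0.01}
    - {"linear": [0,0,0],"rot": [0,0,0],"fingers": 0.01}
  newtons: 25

```text
time: 5.7
tool_pos: [498.7, -303.4, 51.1]
tool_rot: [-3.141, -0.785, 1.049]
ft_force: [-0.1, -0.4, 0.6]
gripper_width: 21.5
grip_force: 25.0
```

```bash
python3 - <<'E'
from h import *
st(); p,M=cur(); g=p-18.7*M[:,2]
up=pose(g+[0,0,150],60,45); rows(cur(),up,5)
mid=pose((515,-210,230),75,90); rows(up,mid,9)
over=pose((530.6,-79,150),88.7,135); rows(mid,over,9)
E
```

```text
t 5.7 tcp [ 498.7 -303.4   51.1] grasp [ 492.1 -314.9   64.3] x [0.353 0.613 0.707] y [ 0.867 -0.498 -0.   ] z [ 0.352  0.613 -0.707] q [ 0.52  0.84  0.49  1.79 -1.11  1.34  1.12] F [-0.1 -0.4  0.6] w 21.5 g 25.0
5 rot [-0.0004, 0.0, 0.0002] lin [0.0212, -0.0, -0.0212]
9 rot [0.0114, -0.0868, -0.0276] lin [0.0101, -0.0024, 0.0034]
9 rot [-0.0104, -0.0868, -0.0252] lin [0.0156, -0.0006, 0.0033]
```

Emit:
move_arm:
  commands:
    - {"linear": [0.0212,0,-0.0212],"rot": [0,0,0],"fingers": 0.01}
    - {"linear": [0.0212,0,-0.0212],"rot": [0,0,0],"fingers": 0.01}
    - {"linear": [0.0212,0,-0.0212],"rot": [0,0,0],"fingers": 0.01}
    - {"linear": [0.0212,0,-0.0212],"rot": [0,0,0],"fingers": 0.01}
    - {"linear": [0.0212,0,-0.0212],"rot": [0,0,0],"fingers": 0.01}
  newtons: 35

```text
time: 6.2
tool_pos: [498.5, -303.2, 202.0]
tool_rot: [-3.14, -0.785, 1.048]
ft_force: [1.0, 0.0, -1.3]
gripper_width: 21.3
grip_force: 35.0
```

Emit:
move_arm:
  commands:
    - {"rot": [0.0114,-0.0868,-0.0276],"linear": [0.0101,-0.0024,0.0034],"fingers": 0.01}
    - {"rot": [0.0114,-0.0868,-0.0276],"linear": [0.0101,-0.0024,0.0034],"fingers": 0.01}
    - {"rot": [0.0114,-0.0868,-0.0276],"linear": [0.0101,-0.0024,0.0034],"fingers": 0.01}
    - {"rot": [0.0114,-0.0868,-0.0276],"linear": [0.0101,-0.0024,0.0034],"fingers": 0.01}
    - {"rot": [0.0114,-0.0868,-0.0276],"linear": [0.0101,-0.0024,0.0034],"fingers": 0.01}
    - {"rot": [0.0114,-0.0868,-0.0276],"linear": [0.0101,-0.0024,0.0034],"fingers": 0.01}
    - {"rot": [0.0114,-0.0868,-0.0276],"linear": [0.0101,-0.0024,0.0034],"fingers": 0.01}
    - {"rot": [0.0114,-0.0868,-0.0276],"linear": [0.0101,-0.0024,0.0034],"fingers": 0.01}
    - {"rot": [0.0114,-0.0868,-0.0276],"linear": [0.0101,-0.0024,0.0034],"fingers": 0.01}

```text
time: 7.1
tool_pos: [515.3, -209.1, 211.4]
tool_rot: [3.141, 0.003, 1.312]
ft_force: [0.4, 0.8, -0.7]
gripper_width: 20.9
grip_force: 35.0
```

```bash
python3 - <<'E'
from h import *
st()
over=pose((530.6,-79,150),88.7,135); rows(cur(),over,9)
E
```

```text
t 7.1 tcp [ 515.3 -209.1  211.4] grasp [ 515.3 -209.   230.1] x [ 0.255  0.967 -0.003] y [ 0.967 -0.255  0.001] z [-0.    -0.003 -1.   ] q [-0.26  0.36  0.74  1.88 -0.28  1.01  0.34] F [ 0.4  0.8 -0.7] w 20.9 g 35.0
9 rot [-0.0103, -0.0865, -0.0248] lin [0.0156, -0.0006, 0.0034]
```

Emit:
move_arm:
  commands:
    - {"rot": [-0.0103,-0.0865,-0.0248],"linear": [0.0156,-0.0006,0.0034],"fingers": 0.01}
    - {"rot": [-0.0103,-0.0865,-0.0248],"linear": [0.0156,-0.0006,0.0034],"fingers": 0.01}
    - {"rot": [-0.0103,-0.0865,-0.0248],"linear": [0.0156,-0.0006,0.0034],"fingers": 0.01}
    - {"rot": [-0.0103,-0.0865,-0.0248],"linear": [0.0156,-0.0006,0.0034],"fingers": 0.01}
    - {"rot": [-0.0103,-0.0865,-0.0248],"linear": [0.0156,-0.0006,0.0034],"fingers": 0.01}
    - {"rot": [-0.0103,-0.0865,-0.0248],"linear": [0.0156,-0.0006,0.0034],"fingers": 0.01}
    - {"rot": [-0.0103,-0.0865,-0.0248],"linear": [0.0156,-0.0006,0.0034],"fingers": 0.01}
    - {"rot": [-0.0103,-0.0865,-0.0248],"linear": [0.0156,-0.0006,0.0034],"fingers": 0.01}
    - {"rot": [-0.0103,-0.0865,-0.0248],"linear": [0.0156,-0.0006,0.0034],"fingers": 0.01}

```text
time: 8.0
tool_pos: [530.9, -90.9, 135.8]
tool_rot: [3.14, 0.785, 1.548]
ft_force: [0.6, -0.0, -1.3]
gripper_width: 21.4
grip_force: 35.0
```

```bash
python3 - <<'E'
from h import *
st()
cs,ps=cam("side"); ct,pt=cam("top")
p,M=cur(); g=p-18.7*M[:,2]
j=np.array([np.cos(np.radians(88.7)),np.sin(np.radians(88.7)),0])
for n,c in(("top",ct),("side",cs)): print(n,[np.round(proj(c,g+k*j),1).tolist() for k in(-60,60)])
a=cv2.resize(ps[170:290,230:350],None,fx=3.3,fy=3.3); b=cv2.resize(pt[170:260,220:320],None,fx=3.8,fy=3.8)
o=np.zeros((400,780,3),np.uint8); o[:a.shape[0],:a.shape[1]]=a; o[:342,400:780]=b; save(o,"place1.png")
E
```

```text
t 8.0 tcp [530.9 -90.9 135.8] grasp [531.2 -77.7 149.1] x [ 0.016  0.707 -0.707] y [ 1.    -0.022  0.001] z [-0.015 -0.706 -0.708] q [-0.99  0.74  0.9   2.    0.28  0.83 -0.42] F [ 0.6 -0.  -1.3] w 21.4 g 35.0
top [[304.2, 204.0], [259.2, 202.8]]
side [[286.7, 220.4], [286.8, 176.5]]
```

View pics/place1.png

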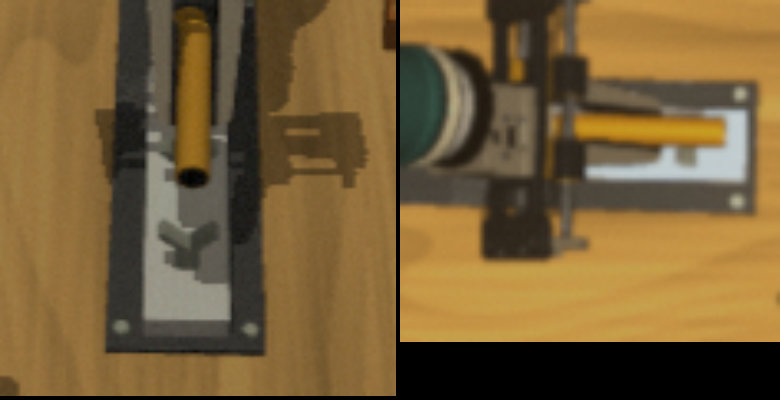

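The side crop shows the tube level along the jig, its near end at (192,177), with the near saddle's tips at (163,222) and (216,222). The top crop shows its end at (725,131). I compare the tube's axis with the saddles.

```bash
python3 - <<'E'
from h import *
cs,ps=cam("side"); ct,pt=cam("top"); p,M=cur(); g=p-18.7*M[:,2]
def brass(p,x0,y0,x1,y1):
    h=cv2.cvtColor(p,cv2.COLOR_RGB2HSV)[y0:y1,x0:x1]; return (h[...,1]>170)&(h[...,2]>100)
m=brass(ps,270,180,305,220)
for r in(2,12,22,32):
    u=np.nonzero(m[r])[0]
    if len(u): uc=u.mean()+270; print("side row",180+r,len(u),uc.round(1),onz(cs,uc,180+r,g[2]+8).round(1))
m=brass(pt,268,195,310,215)
for k in(4,14,24,34):
    v=np.nonzero(m[:,k])[0]
    if len(v): vc=v.mean()+195; print("top col",268+k,len(v),vc.round(1),onz(ct,268+k,vc,g[2]+8).round(1))
c=np.nonzero(m.any(0))[0].max()+268; print("end",onz(ct,c+.5,204,g[2]).round(1))
print("saddle near side tips",onz(cs,230+163/3.3,170+222/3.3,64).round(1),onz(cs,230+216/3.3,170+222/3.3,64).round(1))
E
```

```text
side row 182 7 288.0 [533.  -42.1 157.6]
side row 192 8 287.5 [531.4 -70.  157.6]
side row 202 8 287.5 [530.8 -97.  157.6]
side row 212 9 287.0 [ 529.3 -123.2  157.6]
top col 272 6 202.5 [531.3 -49.2 157.6]
top col 282 8 203.5 [528.7 -75.6 157.6]
top col 292 7 204.0 [ 527.5 -102.   157.6]
top col 302 6 204.5 [ 526.2 -128.3  157.6]
end [ 528.3 -140.7  149.6]
saddle near side tips [ 516.2 -114.    64. ] [ 550.2 -113.9   64. ]
```

Emit:
move_arm:
  commands:
    - {"rot": [-0.018,0,-0.018],"linear": [0,0.002,0],"fingers": 0.01}
    - {"rot": [0,0,0],"linear": [0.0106,0,0.0106],"fingers": 0.01}
    - {"rot": [0,0,0],"linear": [0.0106,0,0.0106],"fingers": 0.01}
    - {"rot": [0,0,0],"linear": [0.0106,0,0.0106],"fingers": 0.01}
    - {"rot": [0,0,0],"linear": [0.0106,0,0.0106],"fingers": 0.01}
    - {"rot": [0,0,0],"linear": [0.0106,0,0.0106],"fingers": 0.01}
    - {"rot": [0,0,0],"linear": [0,0,0],"fingers": 0.01}

```text
time: 8.9
tool_pos: [531.4, -92.5, 59.1]
tool_rot: [-3.137, 0.784, 1.575]
ft_force: [-0.8, 0.4, -0.2]
gripper_width: 21.4
grip_force: 35.0
```

```bash
python3 - <<'E'
from h import *
st()
cs,ps=cam("side"); ct,pt=cam("top")
a=cv2.resize(ps[190:280,240:340],None,fx=4,fy=4); b=cv2.resize(pt[170:260,230:320],None,fx=3.9,fy=3.9)
o=np.zeros((360,760,3),np.uint8); o[:a.shape[0],:a.shape[1]]=a; o[:351,405:756]=b; save(o,"place2.png")
E
```

```text
t 8.9 tcp [531.4 -92.5  59.1] grasp [531.4 -79.3  72.4] x [-0.003  0.708 -0.706] y [ 1.     0.002 -0.003] z [-0.001 -0.706 -0.708] q [-0.94  0.87  0.83  2.01  0.24  0.7  -0.46] F [-0.8  0.4 -0.2] w 21.4 g 35.0
```

View pics/place2.png

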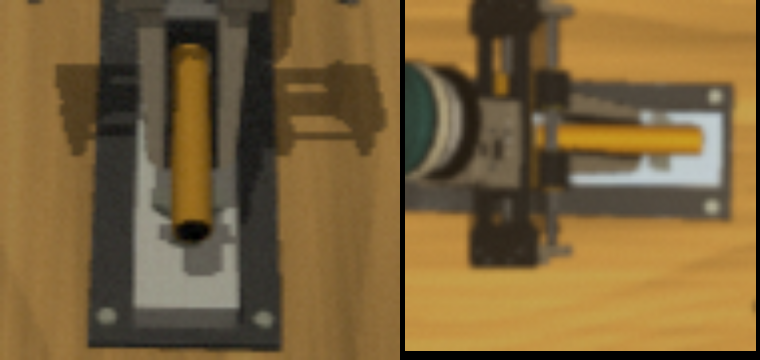

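The side crop shows the tube at column 192, centred between the saddle's visible edges (about 155 and 227). I lower it the last millimetres.

Emit:
move_arm:
  commands:
    - {"rot": [0,0,0],"linear": [0.0014,0,0.0014],"fingers": 0.01}
    - {"rot": [0,0,0],"linear": [0.0014,0,0.0014],"fingers": 0.01}
    - {"rot": [0,0,0],"linear": [0.0014,0,0.0014],"fingers": 0.01}
    - {"rot": [0,0,0],"linear": [0,0,0],"fingers": 0.01}
  newtons: 15

```text
time: 9.4
tool_pos: [532.4, -92.2, 55.6]
tool_rot: [3.141, 0.783, 1.572]
ft_force: [-1.0, 0.7, 1.1]
gripper_width: 21.6
grip_force: 15.0
```

Emit:
move_arm:
  commands:
    - {"rot": [0,0,0],"linear": [0.0007,0,0.0007],"fingers": 0.01}
    - {"rot": [0,0,0],"linear": [0.0007,0,0.0007],"fingers": 0.01}
    - {"rot": [0,0,0],"linear": [0,0,0],"fingers": 0.01}
  newtons: 10

```text
time: 9.7
tool_pos: [531.9, -92.2, 54.0]
tool_rot: [-3.141, 0.784, 1.572]
ft_force: [-3.7, 3.3, 7.3]
gripper_width: 21.7
grip_force: 10.0
```

Emit:
move_arm:
  commands:
    - {"rot": [0,0,0],"linear": [0,-0.001,0],"fingers": 0.01}
    - {"rot": [0,0,0],"linear": [0,0,0],"fingers": 0.01}
  newtons: 3

```text
time: 9.9
tool_pos: [531.5, -92.2, 53.5]
tool_rot: [3.141, 0.783, 1.572]
ft_force: [-2.6, 1.1, 2.3]
gripper_width: 21.8
grip_force: 3.0
```

Emit:
move_arm:
  commands:
    - {"rot": [0,0,0],"linear": [0,0,0],"fingers": 0.026}
    - {"rot": [0,0,0],"linear": [0,0,0],"fingers": 0.03}
    - {"rot": [0,0,0],"linear": [0,0,0],"fingers": 0.036}
    - {"rot": [0,0,0],"linear": [0,0,0],"fingers": 0.044}
    - {"rot": [0,0,0],"linear": [0,0,0],"fingers": 0.044}

```text
time: 10.4
tool_pos: [531.6, -92.1, 53.3]
tool_rot: [3.141, 0.783, 1.572]
ft_force: [-0.4, 0.1, 0.5]
gripper_width: 44.1
grip_force: 0.0
```

```bash
python3 - <<'E'
from h import *
st()
cs,ps=cam("side"); ct,pt=cam("top")
a=cv2.resize(ps[190:280,240:340],None,fx=4,fy=4); b=cv2.resize(pt[170:260,230:320],None,fx=3.9,fy=3.9)
o=np.zeros((360,760,3),np.uint8); o[:a.shape[0],:a.shape[1]]=a; o[:351,405:756]=b; save(o,"place3.png")
E
```

```text
t 10.4 tcp [531.6 -92.1  53.3] grasp [531.5 -79.   66.5] x [-0.001  0.709 -0.705] y [1.    0.002 0.   ] z [ 0.001 -0.705 -0.709] q [-0.94  0.88  0.82  2.01  0.24  0.69 -0.46] F [-0.4  0.1  0.5] w 44.1 g 0.0
```

View pics/place3.png

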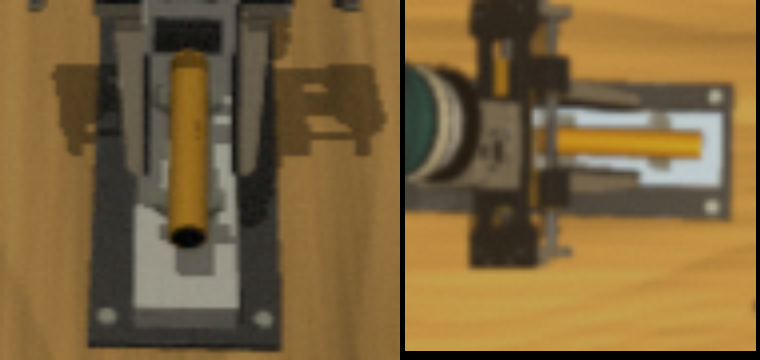

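The tube lies in both saddles with the fingers clear on both sides: side crop (190,60)-(187,237), top crop row 142. I back away along the tool axis.

Emit:
move_arm:
  commands:
    - {"rot": [0,0,0],"linear": [0,0,-0.01],"fingers": 0.05}
    - {"rot": [0,0,0],"linear": [0,0,-0.02],"fingers": 0.06}
    - {"rot": [0,0,0],"linear": [0,0,-0.03],"fingers": 0.07}
    - {"rot": [0,0,0],"linear": [0,0,-0.03],"fingers": 0.0919}
    - {"rot": [0,0,0],"linear": [0,0,-0.03],"fingers": 0.0919}
    - {"rot": [0,0,0],"linear": [0,0,-0.03],"fingers": 0.0919}

```text
time: 11.1
tool_pos: [531.2, 15.0, 161.0]
tool_rot: [3.141, 0.782, 1.572]
ft_force: [-0.0, -0.8, -0.2]
gripper_width: 87.8
grip_force: 0.0
```

```bash
python3 - <<'E'
from h import *
st()
dst=pose((535,84,180),89,90); rows(cur(),dst,8)
rows(dst,pose((535,84,62),89,90),6)
E
```

```text
t 11.1 tcp [531.2  15.  161. ] grasp [531.1  28.2 174.3] x [-0.001  0.71  -0.705] y [1.    0.002 0.001] z [ 0.002 -0.705 -0.71 ] q [-1.13  0.72  0.88  1.91  0.24  1.01 -0.47] F [-0.  -0.8 -0.2] w 87.8 g 0.0
8 rot [0.001, 0.0977, 0.0023] lin [0.008, 0.0004, -0.0038]
6 rot [0.0, 0.0, 0.0] lin [-0.0, 0.0, 0.0197]
```

Emit:
move_arm:
  commands:
    - {"rot": [0.001,0.0977,0.0023],"linear": [0.008,0.0004,-0.0038],"fingers": 0.0919}
    - {"rot": [0.001,0.0977,0.0023],"linear": [0.008,0.0004,-0.0038],"fingers": 0.0919}
    - {"rot": [0.001,0.0977,0.0023],"linear": [0.008,0.0004,-0.0038],"fingers": 0.0919}
    - {"rot": [0.001,0.0977,0.0023],"linear": [0.008,0.0004,-0.0038],"fingers": 0.0919}
    - {"rot": [0.001,0.0977,0.0023],"linear": [0.008,0.0004,-0.0038],"fingers": 0.0919}
    - {"rot": [0.001,0.0977,0.0023],"linear": [0.008,0.0004,-0.0038],"fingers": 0.0919}
    - {"rot": [0.001,0.0977,0.0023],"linear": [0.008,0.0004,-0.0038],"fingers": 0.0919}
    - {"rot": [0.001,0.0977,0.0023],"linear": [0.008,0.0004,-0.0038],"fingers": 0.0919}

```text
time: 11.9
tool_pos: [535.1, 83.6, 161.1]
tool_rot: [3.14, -0.004, 1.554]
ft_force: [0.9, 0.2, 0.2]
gripper_width: 92.3
grip_force: 0.0
```

```bash
python3 - <<'E'
from h import *
st()
cs,ps=cam("side"); ct,pt=cam("top")
for n,z in(("head top",81),):
  print(n,[np.round(proj(cs,(534+a,84+b,81)),1).tolist() for a in(-18,18) for b in(-15,15)])
o=np.zeros((600,800,3),np.uint8)
o[:520,:520]=cv2.resize(ps[140:270,230:360],None,fx=4,fy=4,interpolation=cv2.INTER_CUBIC)
o[:250,530:800]=cv2.resize(pt[170:245,230:311],(270,250))
save(o,"stop1.png")
E
```

```text
t 11.9 tcp [535.1  83.6 161.1] grasp [535.1  83.5 179.8] x [0.017 1.    0.004] y [ 1.    -0.017  0.001] z [ 0.001  0.004 -1.   ] q [-0.69  0.38  0.6   1.95 -0.28  0.89  0.03] F [0.9 0.2 0.2] w 92.3 g 0.0
head top [[278.6, 169.8], [278.4, 160.7], [294.1, 169.9], [293.8, 160.8]]
```

View pics/stop1.png

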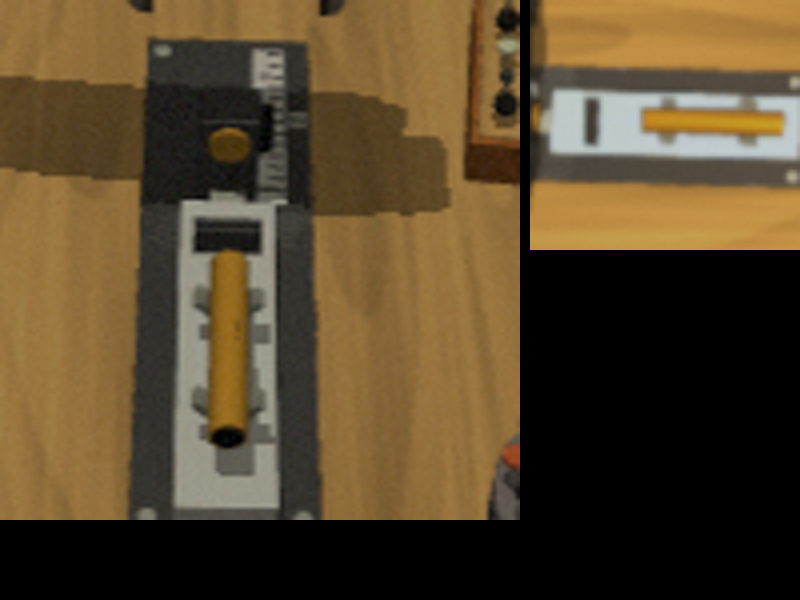

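The tube is seated and centred in both saddles: side crop (229,250)-(228,437). The stop head sits under the gripper with its disc at (230,144), and the clip is at (298,120). I descend over the head.

Emit:
move_arm:
  commands:
    - {"rot": [0,0.004,0],"linear": [0,0,0.0195],"fingers": 0.0919}
    - {"rot": [0,0,0],"linear": [0,0,0.0195],"fingers": 0.0919}
    - {"rot": [0,0,0],"linear": [0,0,0.0195],"fingers": 0.0919}
    - {"rot": [0,0,0],"linear": [0,0,0.0195],"fingers": 0.0919}
    - {"rot": [0,0,0],"linear": [0,0,0.0195],"fingers": 0.07}
    - {"rot": [0,0,0],"linear": [0,0,0.0195],"fingers": 0.055}
    - {"rot": [0,0,0],"linear": [0,0,0],"fingers": 0.052}
    - {"rot": [0,0,0],"linear": [0,0,0],"fingers": 0.052}
  newtons: 25

```text
time: 12.8
tool_pos: [534.7, 83.4, 42.8]
tool_rot: [-3.141, -0.002, 1.554]
ft_force: [1.0, -0.2, -0.2]
gripper_width: 62.3
grip_force: 0.0
```

Emit:
move_arm:
  commands:
    - {"rot": [0,0,0],"linear": [0,0,0],"fingers": 0.02}
    - {"rot": [0,0,0],"linear": [0,0,0],"fingers": 0.02}
    - {"rot": [0,0,0],"linear": [0,0,0],"fingers": 0.02}
    - {"rot": [0,0,0],"linear": [0,0,0],"fingers": 0.02}
  newtons: 25

```text
time: 13.2
tool_pos: [535.4, 83.4, 43.9]
tool_rot: [3.141, -0.004, 1.552]
ft_force: [-1.1, 1.4, 6.5]
gripper_width: 37.7
grip_force: 25.0
```

Emit:
move_arm:
  commands:
    - {"rot": [0,0,0],"linear": [0,0,0],"fingers": 0.02}
    - {"rot": [0,0,0],"linear": [0.003,0,0],"fingers": 0.02}
    - {"rot": [0,0,0],"linear": [0.006,0,0],"fingers": 0.02}
    - {"rot": [0,0,0],"linear": [0.008,0,0],"fingers": 0.02}
    - {"rot": [0,0,0],"linear": [0.008,0,0],"fingers": 0.02}
    - {"rot": [0,0,0],"linear": [0.008,0,0],"fingers": 0.02}
    - {"rot": [0,0,0],"linear": [0.008,0,0],"fingers": 0.02}
    - {"rot": [0,0,0],"linear": [0.006,0,0],"fingers": 0.02}
    - {"rot": [0,0,0],"linear": [0.003,0,0],"fingers": 0.02}
    - {"rot": [0,0,0],"linear": [0,0,0],"fingers": 0.02}
  newtons: 35

```text
time: 14.2
tool_pos: [536.5, 131.3, 43.9]
tool_rot: [3.14, -0.002, 1.552]
ft_force: [0.6, -5.1, 5.7]
gripper_width: 37.7
grip_force: 35.0
```

```bash
python3 - <<'E'
from h import *
st()
cs,ps=cam("side"); ct,pt=cam("top")
save(ps[135:210,250:350],"stop2.png",8)
E
```

```text
t 14.2 tcp [536.5 131.3  43.9] grasp [536.5 131.3  62.6] x [0.019 1.    0.002] y [ 1.    -0.019  0.001] z [ 0.001  0.002 -1.   ] q [-0.68  0.58  0.49  1.98 -0.43  0.68  0.06] F [ 0.6 -5.1  5.7] w 37.7 g 35.0
```

View pics/stop2.png

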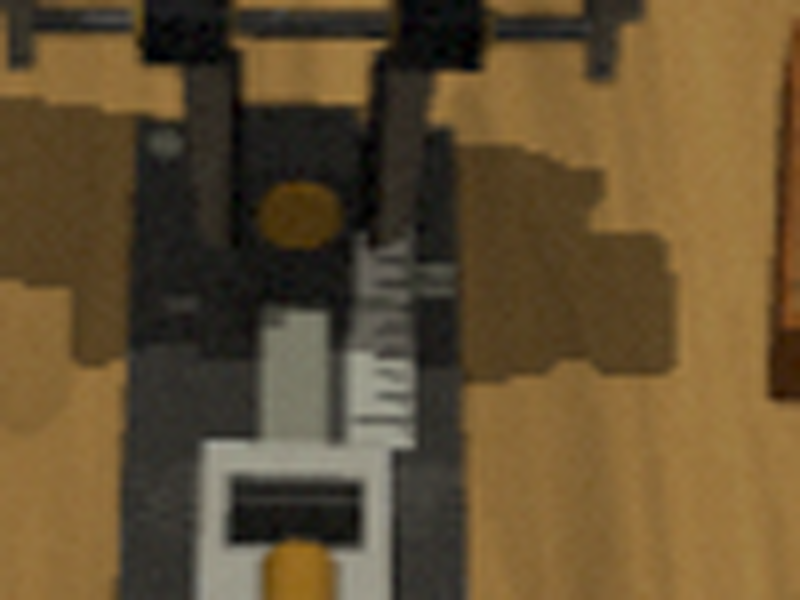

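The side crop shows the stop drawn out with the bar visible at (295,375), the disc at (300,215) and the clip at (435,280). The pointer is hard to make out, so I work out its remaining distance from the disc.

```bash
python3 - <<'E'
from h import *
cs,ps=cam("side")
f=lambda u,v:(250+(u+.5)/8-.5,135+(v+.5)/8-.5); f0=lambda u,v:(255+(u-300+.5)/6-.5,140+(v-205+.5)/6-.5)
a=onz(cs,*f0(495,422),64); b=onz(cs,*f(300,215),64); print("disc home/now",a.round(1),b.round(1),(b-a).round(1))
print("clip",onz(cs,*f(435,280),8).round(1),onz(cs,*f0(597,377),8).round(1))
g=lambda P:[round((q-o+.5)*8) for q,o in zip(proj(cs,P),(250,135))]
h=134.0
print("pointer pred px for head y=131,134,137",[g((566,y,10)) for y in(131,134,137,143)])
# clip rows profile & pointer search columns
G=cv2.cvtColor(ps,cv2.COLOR_RGB2GRAY)
print(G[158:180,294:310])
E
```

```text
disc home/now [536.2  66.5  64. ] [537.1 114.   64. ] [ 0.9 47.5 -0. ]
clip [581.7 142.7   8. ] [582.2 147.3   8. ]
pointer pred px for head y=131,134,137 [[387, 302], [387, 296], [386, 289], [386, 275]]
[[ 11  13   9  26  46  46  44  43  24  27  31  31  36  55  65  63]
 [ 16   2   2  30  48  43  46  41  31  25  31  28  33  53  66  62]
 [ 21  10  16  28  44  46  46  39  29  26  29  35  37  56  68  66]
 [ 26   6  17  31  43  41  44  39  25  26  31  30  32  55  64  64]
 [ 13   1  16  23  43  45  41  29  24  23  21  25  36  53  68  65]
 [ 21  24  16  36  43  47  46  40  26  27  25  23  31  55  68  68]
 [ 44  55  13  37  45  47  46  35  29  31  25  26  35  47  64  64]
 [ 43  57  15  31  47  50  62  51  26  30  31  30  33  49  66  63]
 [ 56  78  49  63  83  89  84  56  24  27  27  30  31  52  63  67]
 [ 58  93  84  66  55  58  56  54  31  31  25  33  29  46  63  66]
 [ 61  93  94  88  87  84  71  61  64  72  73  72  67  55  66  68]
 [ 63  97  94  92  90  91  75  54  50  55  67  66  62  55  66  69]
 [ 64  92  89  69  55  53  51  53  55  54  60  57  51  53  66  66]
 [ 65  93  94  91  90  92  84  64  56  71  68  73  64  47  70  69]
 [ 46  73  75  78  75  82  83  55  33  35  36  41  36  46  70  68]
 [ 52  63  68  67  69  70  52  38  30  27  27  27  33  51  66  69]
 [ 67  94  94  88  91  93  83  54  31  29  28  33  31  53  66  68]
 [ 75  97  93  88  75  74  70  54  32  31  30  31  31  48  66  66]
 [ 81  92  90  77  72  75  71  54  29  26  29  28  29  44  67  68]
 [ 92  93  94  93  90  92  88  63  24  22  27  31  30  46  66  67]
 [ 96  93  96  89  76  67  72  66  26  25  26  28  25  48  65  66]
 [149 133  89  71  75  68  74  68  31  31  29  24  32  46  69  72]]
```

Emit:
move_arm:
  commands:
    - {"rot": [0,0,0],"linear": [0.003,0,0],"fingers": 0.02}
    - {"rot": [0,0,0],"linear": [0.004,0,0],"fingers": 0.02}
    - {"rot": [0,0,0],"linear": [0.003,0,0],"fingers": 0.02}
    - {"rot": [0,0,0],"linear": [0,0,0],"fingers": 0.02}
    - {"rot": [0,0,0],"linear": [0,0,0],"fingers": 0.02}

```text
time: 14.85
tool_pos: [536.8, 140.9, 43.9]
tool_rot: [3.14, -0.002, 1.551]
ft_force: [-0.4, -5.3, 5.5]
gripper_width: 37.5
grip_force: 35.0
```

```bash
python3 - <<'E'
from h import *
st(); ps=[cam("side") for _ in range(4)]; cs=ps[0][0]
G=np.mean([cv2.cvtColor(p,cv2.COLOR_RGB2GRAY) for _,p in ps],0).round().astype(int)
print("cols 290..307, rows 158..180")
for r in range(156,184): print(r,G[r,290:308])
for y in(138,141,144,147): print(y,"ptr",np.round(proj(cs,(566,y,10)),1),"clip top back/front, bottom front",[np.round(proj(cs,(582,y+a,z)),1).tolist() for a,z in((2,10),(-2,10),(-2,0))], "nose x=573",np.round(proj(cs,(573,y,10)),1))
E
```

```text
t 14.85 tcp [536.8 140.9  43.9] grasp [536.8 140.9  62.6] x [0.02  1.    0.002] y [ 1.    -0.02   0.001] z [ 0.001  0.001 -1.   ] q [-0.7   0.58  0.49  1.98 -0.43  0.68  0.04] F [-0.4 -5.3  5.5] w 37.5 g 35.0
cols 290..307, rows 158..180
156 [57 42 22 20 18  5 10 29 47 44 46 42 27 27 29 30 35 52]
157 [54 48 32 21 17 11 13 28 44 43 44 38 29 23 29 29 36 51]
158 [53 52 38 22 14  4 14 28 44 44 44 34 29 26 30 28 36 54]
159 [52 50 39 24 14 10 17 34 43 46 43 34 32 28 29 28 35 55]
160 [51 51 40 24 21  8 16 33 46 44 39 30 27 28 28 29 40 54]
161 [54 47 30 22 46 55 17 32 46 44 44 38 29 30 30 30 37 53]
162 [34 27 24 21 46 57 20 32 45 52 61 41 29 28 30 28 38 56]
163 [23 23 24 21 55 79 51 64 81 88 82 53 26 29 28 30 37 54]
164 [24 18 23 21 59 90 82 63 51 54 56 52 28 28 27 28 34 53]
165 [22 22 22 31 63 92 91 91 88 88 80 51 28 28 29 30 32 51]
166 [23 22 21 28 63 92 93 93 90 92 85 53 27 30 27 29 33 52]
167 [22 23 20 28 64 94 86 68 53 56 60 54 29 29 28 29 32 48]
168 [16 24 18 30 62 92 91 92 89 86 71 59 66 70 72 74 63 54]
169 [22 22 18 26 54 78 80 79 78 83 76 54 46 56 66 65 60 53]
170 [26 20 23 27 52 63
[... 835 characters left out ...]
 49  49  47  50  50  66]
182 [104  67  67 115 151 152 153 150 136 116 119 108  48  49  48  49  51  64]
183 [105  67  66 117 152 153 153 153 152 150 142 106  49  46  48  48  49  65]
138 ptr [297.8 170.3] clip top back/front, bottom front [[304.2, 169.8], [304.2, 170.9], [304.0, 173.7]] nose x=573 [300.6 170.3]
141 ptr [297.8 169.4] clip top back/front, bottom front [[304.1, 168.9], [304.2, 170.1], [304.0, 172.9]] nose x=573 [300.6 169.5]
144 ptr [297.7 168.6] clip top back/front, bottom front [[304.1, 168.1], [304.1, 169.2], [303.9, 172.0]] nose x=573 [300.5 168.6]
147 ptr [297.7 167.7] clip top back/front, bottom front [[304.0, 167.2], [304.1, 168.3], [303.9, 171.2]] nose x=573 [300.5 167.8]
```

```bash
python3 - <<'E'
from h import *
ct,_=cam("top")
p=cv2.resize(cv2.imread("pics/top0.png"),(560,420),interpolation=cv2.INTER_AREA); G=cv2.cvtColor(p,cv2.COLOR_BGR2GRAY).astype(int)
print("clip rows 188-194 cols 200..218"); 
for r in range(187,198): print(r,G[r,200:220])
print("head rows, cols 218..240")
for r in(200,204,206,208,211): print(r,G[r,216:242])
print("housing end row",[G[r,230:242].tolist() for r in(199,201,213)],"far",[G[r,305:316].tolist() for r in(200,205,212)])
print("saw",G[206,242:256],"sadA",G[200,265:280],"sadB",G[200,288:304])
print("y per col at z10/26/44/64/81 col 210,236,248,271,224:",[onz(ct,c,r,z)[:2].round(1).tolist() for c,r,z in((209,191,10),(236,206,26),(248,206,44),(271,206,64),(224,206,81))])
E
```

```text
clip rows 188-194 cols 200..218
187 [119 119 120 122 125 127 125 127 125 125 126 127 131 132 132 131 132 131
 132 133]
188 [ 88  88  89  94 103 108 106 108 114 116 108 108 117 122 123 122 123 122
 122 125]
189 [ 67  67  67  72  77  80  80  86 106 113  94  85  90  93  94  94  93  93
  94  99]
190 [ 63  63  63  65  66  64  65  77 103 114  89  71  69  68  69  69  69  68
  70  73]
191 [ 62  62  61  62  62  60  61  75 108 117  86  66  63  62  63  64  62  62
  64  65]
192 [ 72  71  69  67  64  61  62  78 107 111  83  65  63  64  64  62  63  63
  64  65]
193 [108 101  98 100  95  85  91 103 113 108  97  90  87  85  84  79  82  84
  81  85]
194 [155 141 136 149 146 123 140 153 146 137 142 136 130 132 129 115 124 129
 122 131]
195 [174 158 156 173 168 141 160 170 155 160 171 157 153 166 163 140 156 164
 152 164]
196 [177 168 170 180 174 152 167 170 152 166 176 161 159 174 173 152 167 172
 157 170]
197 [182 179 181 185 182 174 179 176 164 173 177 165 168 180 179 166 174 174
 159 169]
head rows, cols 218..240
200 [170 170 172 159 113  76  66  66  67  66  67  68  67  65  59  55  56  63
  72  84 
[... 456 characters left out ...]
184 186 185]
housing end row [[64, 68, 63, 64, 73, 82, 117, 165, 186, 187, 185, 186], [61, 68, 68, 65, 71, 86, 126, 168, 185, 186, 185, 185], [57, 58, 60, 63, 70, 105, 160, 184, 187, 186, 187, 185]] far [[184, 185, 185, 186, 186, 169, 116, 77, 90, 127, 145], [187, 185, 186, 187, 187, 172, 120, 79, 88, 118, 131], [186, 185, 186, 187, 186, 165, 116, 78, 87, 119, 131]]
saw [185 185 186 172 121  69  55  72 121 166 184 186 186 185] sadA [187 187 187 176 147 121 116 121 142 172 185 187 187 186 186] sadB [185 186 186 179 156 131 118 115 119 135 162 181 185 186 184 185]
y per col at z10/26/44/64/81 col 210,236,248,271,224: [[578.6, 141.3], [532.6, 58.7], [531.2, 22.2], [529.8, -44.8], [528.0, 87.2]]
```

Emit:
move_arm:
  commands:
    - {"rot": [0,0,0],"linear": [0.0012,0,0],"fingers": 0.02}
    - {"rot": [0,0,0],"linear": [0,0,0],"fingers": 0.02}
    - {"rot": [0,0,0],"linear": [0,0,0],"fingers": 0.02}
    - {"rot": [0,0,0],"linear": [0,0,0],"fingers": 0.02}
    - {"rot": [0,0,0],"linear": [0,0,0],"fingers": 0.02}

```text
time: 15.6
tool_pos: [536.8, 141.9, 43.9]
tool_rot: [3.14, -0.001, 1.551]
ft_force: [-0.6, -4.9, 5.6]
gripper_width: 37.4
grip_force: 35.0
```

```bash
python3 - <<'E'
from h import *
st(); cs,ps=cam("side")
h=cv2.cvtColor(ps,cv2.COLOR_RGB2HSV); m=(h[195:262,278:300,1]>170)&(h[195:262,278:300,2]>100)
v,u=np.nonzero(m); print("tube px rows",v.min()+195,v.max()+195,"col",(u.mean()+278).round(1))
G=cv2.cvtColor(ps,cv2.COLOR_RGB2GRAY); print(G[165:173,294:307])
print(arm.sign_off())
E
```

```text
t 15.6 tcp [536.8 141.9  43.9] grasp [536.8 141.9  62.6] x [0.02  1.    0.001] y [ 1.    -0.02   0.001] z [ 0.001  0.001 -1.   ] q [-0.7   0.59  0.49  1.98 -0.43  0.68  0.04] F [-0.6 -4.9  5.6] w 37.4 g 35.0
tube px rows 203 246 col 286.7
[[62 93 91 88 90 89 86 55 31 24 30 24 34]
 [61 94 92 92 88 93 85 53 31 23 27 26 35]
 [66 92 86 66 57 55 55 56 23 29 29 23 32]
 [60 90 94 91 89 86 70 61 64 70 70 71 62]
 [50 69 71 73 72 81 77 52 50 56 65 64 58]
 [53 72 69 66 66 59 49 53 53 57 59 56 53]
 [69 94 92 92 91 92 83 62 58 71 69 70 65]
 [64 74 74 76 82 92 85 51 28 34 36 35 38]]
the job is handed in; nothing more can be done
None
```

The job is handed in, but I saw no verdict: the tube lies in both saddles, and the stop is still gripped at about 58.7 mm of travel. I put the clip at 57.5–59.5 mm of travel. One less consistent reading put it near 63 mm, just outside the 4 mm tolerance.

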